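# Free the air outlet and park the plug

## Robot

A 6-joint arm with a two-finger parallel gripper is mounted at the origin on the work surface. World frame = base frame: x ahead of the robot, y to its left, z up, the work surface at z = 0. Lengths are in mm, angles in rad, forces in N, time in s.
With the tool pointing down it reaches from about 350 to 875 mm from the base axis. Payload 4.2 kg.
Tool frame: the origin (TCP) lies on the mounting face of the last link; the fingertips stand 173 mm ahead of it and the grasp point (between the pads) lies 155 mm ahead of it; z points along the fingers, y is the direction in which the jaws open and shut (so a half turn about z gives the same grasp; the last joint's range is limited). The gripper opens to 85 mm and grips with 20 to 120 N. Pads are 22 mm wide; open, the fingers measure 114 mm over their backs; the gripper's body (76 mm by 85 mm) begins 54 mm behind the grasp point. The pads swing forward as they close: fully open they stand 13 mm farther back than shut.
Start: joints at [1.568, 0.385, 0.008, 0, -1.194, -0.259], TCP at [161.73, 603.691, 404.712] pointing down, gripper open.
Joint ranges: [-3.14, 3.14], [-1.21, 2.06], [-1.07, 1.41], [-3.16, 2.05], [-2.99, -0.16], [-3.1, 3.1]. Speed limits (rad/s): [2.79, 2.79, 3.14, 3.14, 3.14, 3.14].

## Interface

Orientations are given as a unit quaternion [x, y, z, w].
In Python, from bench import arm gives the robot as it stands.
- The arm moves only by the shell command python3 -m jog 'ROWS' [OPENING]. ROWS is JSON, a list that holds one entry, the list of rows, each a list of 4 numbers: the shift along the tool's x, y, z in mm, then the turn about the tool's z in degrees. In form: [[[x, y, z, spin], ...]]. A call has exactly 5 rows; each row is the pose to reach, as a shift and turn from the pose measured when the call began, along the tool's axes at that moment; what a row does not reach only later rows make up. A row lasts 1/8 s, in which the tool goes at most 62.5 mm and 10.7 degrees, less where a joint would pass 70% of its speed; a pose out of reach is approached as far as the arm can. A call with a gripper value outside its range is refused whole. OPENING is the finger opening in mm, from 0 to 85.4, set as the call begins (- or left out, the last holds). The fingers move at their own pace and stop on an object; the grip force is fixed at half the most. Time passes only in rows, so rows that repeat a pose let the fingers close, or fill a call up. It gives the time, the measured TCP pose, the force and the opening at its end, in the units of the state.
- arm.read_state(): the state, without advancing time (a new reading comes with each control period).
- arm.get_image(name): name is "scene" or "top" or "wrist"; returns (picture, depth): 420x560x3 uint8, blue, green, red; 420x560 float32, mm along the optical axis (not along the pixel's ray), 0 where there is no reading.
- arm.camera_params(name): a dict with "mtx" (3x3 intrinsics, pixels), "R" (3x3) and "t" (3): a world point X has camera coordinates R X + t. Camera axes: x right, y down, z forward; pixel columns grow to the right and rows downward; lengths in mm; the calibration is good to about 2 mm. A picture is of the moment at which its call begins: read the wrist's pose just before it. camera_params takes no time and is no camera call; for the wrist camera it gives the pose at the moment of the call.
- arm.job_done(): hands the job in, once; it reports no verdict.
The state is a dict: "clock": time; "joints": joint angles; "joint_vel": joint speeds; "joint_efforts": joint torques, N m; "position": TCP position; "ee_rot": TCP orientation; "contact_force": force on the tool from outside, world axes, zero at the start; "wrist_torque": the same for the moment, N m; "gripper_width": finger opening in mm.
Only numpy, scipy, OpenCV 4.12 (cv2) and the standard library are available. Lean on these libraries where they do the work, as an engineer would, in place of code of your own. Each camera call takes 0.05 s, during which the arm holds its last target.

## Task

Free the bench air outlet: push the coupling's sprung sleeve down, gently, until the steel plug in it pops up, then draw the plug straight out so the sleeve snaps back up. Park the plug upright in the empty hole of the plug rack, set down gently and fully home, and let go. Do not ram the sleeve against its stop, do not wrench at the plug while it is locked, and leave everything else on the bench as it is.

Things in the scene. Friction and masses are not known exactly. Their poses are not given: they have to be found in the camera images.
- nipple: Steel plug (nipple), round, 60 mm long, 80 g. Origin at its tail tip, z along its axis to the head. Tail 16 mm diameter from 0 to 36 mm (tapered 12.4 to 16 in the first 3), with a 10 mm locking groove at 23-30; collar 24 mm diameter at 36-40; knurled head to grip, 21 mm diameter, 40-60. Starts plugged upright into the coupling, locked, head standing free above it.
- sleeve (a joint): Sprung sleeve round the coupling: 0 = up (locked), 0.010 m = down on its hard stop. Push the flat top of its flange (50 mm diameter) with fingertips 28-34 mm apart astride the plug's head. When up, that face is 24 to 35 mm above the plug's origin (varies, not reported): find it by touch. Spring 3 N up, 6 N down. The plug is freed only beyond about 8.5 mm. Over 38 N on it is ramming (do not squeeze it).
- mouth (a point): Centre of the coupling's mouth. The popped-up plug is drawn straight up against 3 to 10 N of drag; after 16 to 20 mm the pawls let go of the tail and the sleeve snaps up; after 29 mm the tail is out. More than 50 N between plug and coupling (wrenching at it while locked) counts as damage.
- manifold: Aluminium air manifold block, 80 x 150 x 40 mm, fixed to the bench. Origin at the centre of its underside. The coupling stands on it 35 mm towards its own -y end; a pressure gauge 45 mm towards its +y end, up to 96 mm above the bench.
- coupling: Fixed upright quick coupling on the manifold. Origin on its axis at the manifold's top face, z up; mouth (23 mm diameter) at 72.5 mm. The plug's origin is at 37 mm when locked. With the sleeve on its stop a spring lifts the plug to 44 mm; its pawls then grip the tail, hold the plug up and keep the sleeve 6 to 8 mm down by themselves.
- rack: Plug rack: dark steel block 60 x 136 x 46 mm, fixed to the bench, origin at the centre of its underside. Three holes in a row along its own y, 42 mm apart; the two at y = -42 and 0 mm hold short brass plugs (heads up to 30 mm above the block), the one at y = +42 mm is empty.
- rack_hole2 (a point): Centre of the mouth of the rack's empty hole, at the height of the block's top face (46 mm over the bench). Hole 19.2 mm in diameter with a 1.5 mm chamfer, 40 mm deep. With the plug fully home its collar rests on the block, and the plug's origin is 36 mm below this point. More than 35 N between plug and rack is ramming.
- spare_a: Bystander: short brass plug standing in the rack's hole at y = -42 mm. Origin at its tail tip.
- spare_b: Bystander: short brass plug standing in the rack's middle hole. Origin at its tail tip.
- square_tube: Bystander: square steel tube offcut lying along its x, 110 x 40 x 40 mm. Origin under its centre.
- flap_disc: Bystander: flat abrasive disc, 100 mm in diameter, 8 mm thick. Origin under its centre.
- pipe_stub: Bystander: upright rusty pipe stub, 50 mm in diameter, 110 mm tall. Origin under its centre.
- gusset: Bystander: steel plate with two holes, 100 x 90 x 10 mm. Origin under its centre.
- wrench: Bystander: spanner, 180 mm long, lying flat along its x. Origin under its centre.
- hammer: Bystander: hammer, 260 mm long, lying along its x. Origin under its centre.
Things that resemble listed ones, but are neither listed nor needed, are in the scene too. What is shaped like the rack but orange or purple is not meant.

How it is judged (in metres and radians):
On the way, in this order (a step that is already met when the one before it is completed fails the run):
1. the sleeve has been pushed back far enough that the plug pops up, still held in the coupling (z of nipple in the frame of coupling between 0.042 and 0.055 m and value of joint sleeve above 0.006 m and horizontal distance between nipple and coupling below 0.004 m), for 0.1 s.
2. the plug is drawn clear of the coupling and the sleeve has snapped fully up (z of nipple in the frame of coupling above 0.0725 m and value of joint sleeve below 0.0015 m), for 0.1 s.
At the end, for the whole second after the job is handed in: The plug stands in the rack's empty hole, within 4 mm of the hole's axis, its tail tip at least 33 mm below the rack's top face (fully home is 36 mm), upright within 0.08 rad, at rest and resting on the rack; the sleeve is fully up (less than 1.5 mm down) (horizontal distance between nipple and rack_hole2 below 0.004 m and z of nipple in the frame of rack_hole2 below -0.033 m and angle between nipple's own z axis and vertical below 0.08 rad and linear speed of nipple below 0.02 m/s and value of joint sleeve below 0.0015 m and contact force between nipple and rack above 0.1 N); the robot touches nothing.
It fails at once if the sleeve is rammed (more than 38 N on it) (contact force between anything else and sleeve above 38 N).
It fails at once if the plug is wrenched in the coupling (more than 50 N between plug and coupling) (contact force between nipple and coupling above 50 N).
It fails at once if the plug is rammed or dropped onto the rack (more than 35 N between them) (contact force between nipple and rack above 35 N).
It fails at once if a bystander (spare plug, tube, disc, pipe, plate, spanner, hammer) is moved more than 10 mm (distance of any of spare_a, spare_b, square_tube, flap_disc, pipe_stub, gusset, wrench, hammer from where it was at the start of the episode above 0.01 m).
It also fails if it takes over 67 s, if anything falls off the work surface, if the arm or the gripper's body presses on something with over 40 N, if the wrist force passes 120 N, or if a joint passes its speed limit or range.

## Working session

There is one attempt and no reset: what is moved stays moved. The work goes in short steps, Python scripts to look and compute and a shell command to move; the robot and the scene stay as the last step left them, time stands still between calls to the robot, and variables do not carry over. Pictures are saved under pics/ and viewed, and the job is handed in when it is done.

```bash
ls; mkdir -p pics
python3 - <<'E'
from bench import arm
import cv2,numpy as np
print(arm.read_state())
for n in ["scene","top","wrist"]:
    p=arm.camera_params(n); im,d=arm.get_image(n); cv2.imwrite(f"pics/{n}0.png",im); np.savez(f"pics/{n}0.npz",im=im,d=d,**p); print(n,p)
E
```

```text
pics
{'clock': 0.0, 'joints': array([ 1.56758403e+00,  3.85599712e-01,  6.63353156e-03, -5.45264773e-04,
       -1.19402845e+00, -2.58605704e-01]), 'joint_vel': array([ 0.00015101, -0.00116626, -0.00029458,  0.00135305, -0.00204044,
       -0.0010076 ]), 'joint_efforts': array([ 3.05978128e-04, -3.92289805e+01,  1.88407445e+01,  4.18596983e+00,
       -4.52717984e-03, -2.51106144e-06]), 'position': array([161.67646517, 603.5178587 , 403.59126243]), 'ee_rot': array([ 9.91429881e-01, -1.30635061e-01, -1.11358963e-04,  1.12247335e-03]), 'contact_force': array([ 0.63084311, -0.98501654,  0.08299999]), 'wrist_torque': array([ 0.00225081, -0.01623479, -0.01139381]), 'gripper_width': 85.09077902680468}
scene {'mtx': array([[395.58508864,   0.        , 273.63042089],
       [  0.        , 395.58508864, 216.96938749],
       [  0.        ,   0.        ,   1.        ]]), 'R': array([[-0.61177143,  0.79095547, -0.01118779],
       [ 0.44372121,  0.33142282, -0.83262861],
       [-0.65486426, -0.51434265, -0.55371873]]), 't': array([ 302.46005792, -184.87860525, 1402.99609112])}
top {'mtx': array([[466.48067767,   0.        , 275.57418192],
       [  0.        , 466.48067767, 204.65946811],
       [  0.        ,   0.        ,   1.        ]]), 'R': array([[ 0.04319885, -0.99906516, -0.00163131],
       [-0.97764817, -0.04193639, -0.2060228 ],
       [ 0.2057618 ,  0.0104948 , -0.97854583]]), 't': array([   8.67707942,  563.32717214, 1082.41023841])}
wrist {'mtx': array([[339.23658648,   0.        , 273.27676943],
       [  0.        , 339.23658648, 213.27130121],
       [  0.        ,   0.        ,   1.        ]]), 'R': array([[-0.25923657, -0.96580987,  0.00277364],
       [-0.93253332,  0.25105001,  0.25952939],
       [-0.25135237,  0.06469299, -0.96573123]]), 't': array([623.47016959, -33.9783881 , 379.28458241])}
```

View pics/scene0.png

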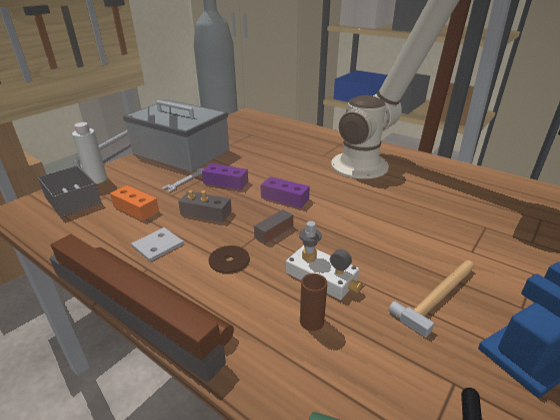

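View pics/top0.png

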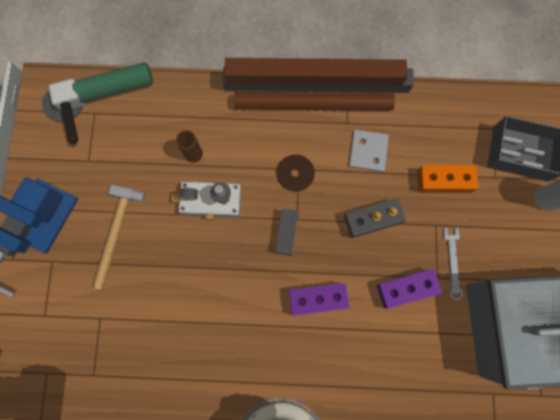

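View pics/wrist0.png

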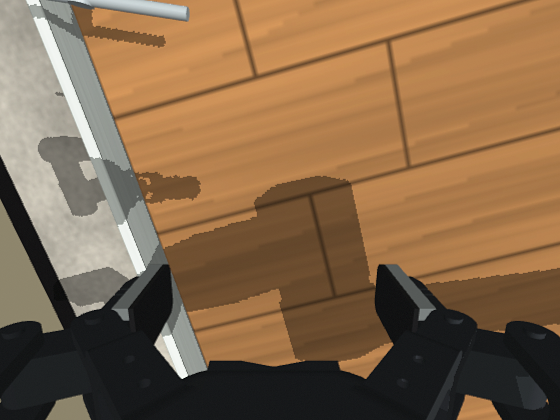

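Coupling with the steel plug: top (220,190), scene (310,240). Rack candidates in the top view are dark grey (375,217), orange (449,178), purple (319,299) and purple (409,288). The dark one holds brass plugs and has its empty hole at (360,221), so it fits. I'll confirm it in an enlarged crop.

```bash
cat > h.py <<'E'
import numpy as np,cv2
def load(n):
    return dict(np.load(f"pics/{n}.npz"))
def depthpts(z):
    d=z['d'];v,u=np.mgrid[:d.shape[0],:d.shape[1]];K=z['mtx']
    c=np.stack([(u-K[0,2])/K[0,0]*d,(v-K[1,2])/K[1,1]*d,d],-1)
    return (c-z['t'])@z['R']
def ray(z,u,v,h):
    K=z['mtx'];r=z['R'].T@np.array([(u-K[0,2])/K[0,0],(v-K[1,2])/K[1,1],1]);o=-z['R'].T@z['t']
    return o+r*(h-o[2])/r[2]
def proj(z,X):
    c=z['R']@np.array(X,float)+z['t'];p=z['mtx']@c;return p[:2]/p[2]
E
python3 - <<'E'
from h import *
z=load('top0');P=depthpts(z)
for n,(u,v) in dict(plug=(218,187),gauge=(187,193),rack=(375,209),hole=(360,221),m=(210,212),s1=(377,215),s2=(392,211),pipe=(186,138),table=(270,330)).items(): print(n,P[v,u].round(1))
im=z['im']
a=cv2.resize(im[165:235,165:255],None,fx=6,fy=6,interpolation=cv2.INTER_NEAREST)
b=cv2.resize(im[190:245,335:415],None,fx=6,fy=6,interpolation=cv2.INTER_NEAREST)
H=max(a.shape[0],b.shape[0]);o=np.zeros((H,a.shape[1],3),np.uint8);o[:a.shape[0]]=a
cv2.imwrite('pics/c1.png',o);cv2.imwrite('pics/c2.png',b)
s=load('scene0');cv2.imwrite('pics/c3.png',cv2.resize(s['im'][210:310,270:380],None,fx=6,fy=6,interpolation=cv2.INTER_NEAREST))
E
```

```text
plug [581.4 165.6 138. ]
gauge [573.6 243.9  97.2]
rack [ 564.6 -212.5   46.4]
hole [ 539.7 -182.2    9.2]
m [541.  194.9  38.7]
s1 [ 545.  -212.3   70.4]
s2 [ 556.  -248.1   72.3]
pipe [722.6 264.9  64. ]
table [262.4  33.6   0.5]
```

View pics/c1.png

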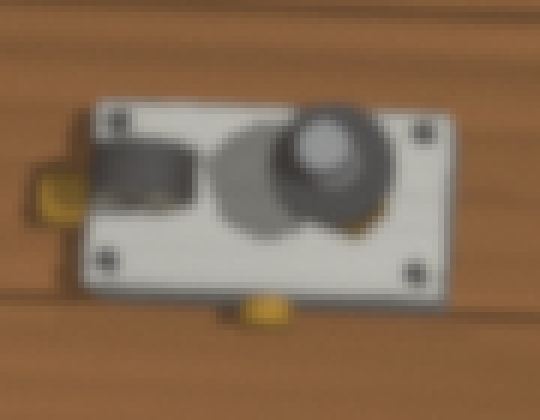

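View pics/c2.png

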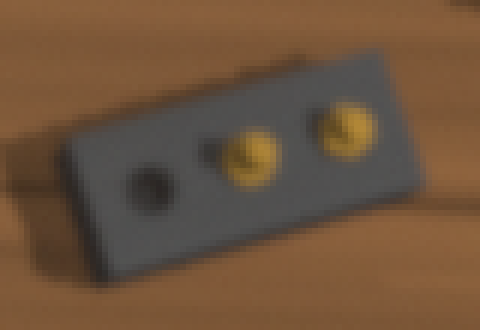

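View pics/c3.png

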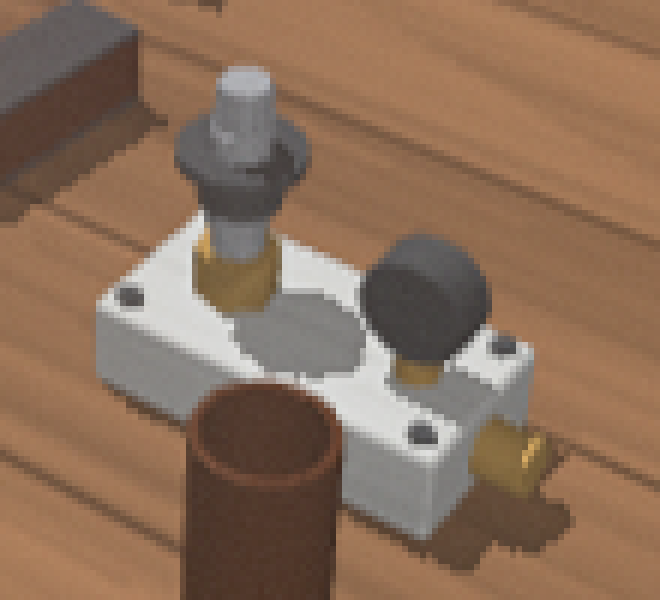

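The crops confirm it. The steel plug stands in the dark-flanged coupling on the white manifold, and the dark rack has two brass plugs with the hole at its left (+y) end empty. Next I'll measure both from the two views.

Run:
```python
from h import *
z=load('top0');s=load('scene0')
P=depthpts(z)
def blob(m,name):
    n,l,st,c=cv2.connectedComponentsWithStats(m.astype(np.uint8))
    for i in range(1,n):
        if st[i,4]>15: print(name,st[i],c[i].round(2))
# plug head top by height
x,y,h=P[...,0],P[...,1],P[...,2]
reg=(np.hypot(x-581,y-165)<60)
blob(reg&(h>130),'head'); blob(reg&(h>98)&(h<116),'flange')
for lo,hi in((130,150),(98,116)):
    m=reg&(h>lo)&(h<hi); print(P[m].mean(0).round(1),P[m].min(0).round(1),P[m].max(0).round(1))
# manifold top
m=(abs(h-40)<3)&(np.hypot(x-581,y-200)<130)&(z['im'].min(-1)>130)
c=cv2.minAreaRect(np.argwhere(m)[:,::-1].astype(np.float32));print('manifold',c)
print([ray(z,*p,40).round(1).tolist() for p in cv2.boxPoints(c)])
# rack top
m=(abs(h-46)<4)&(np.hypot(x-550,y+215)<100)
c=cv2.minAreaRect(np.argwhere(m)[:,::-1].astype(np.float32));print('rack',c)
b=np.array([ray(z,*p,46) for p in cv2.boxPoints(c)]);print(b.round(1).tolist(),b.mean(0))
hs=cv2.cvtColor(z['im'],cv2.COLOR_BGR2HSV)
reg=np.hypot(x-550,y+215)<100
blob(reg&(hs[...,0]>15)&(hs[...,0]<35)&(hs[...,1]>150)&(h>30),'brass')
g=z['im'].max(-1)
blob((np.hypot(x-540,y+182)<25)&(g<45)&reg,'hole')
# scene view of plug head
Q=depthpts(s);m=(np.hypot(Q[...,0]-581,Q[...,1]-165)<60)&(Q[...,2]>126);blob(m,'shead');print(Q[m].mean(0),Q[m].min(0),Q[m].max(0))
```

```text
head [214 185  10  10  73] [218.4  189.07]
flange [210 182  21  21 254] [220.32 192.59]
[576.9 164.6 136.6] [566.7 154.6 130.7] [587.1 174.9 142.2]
[575.3 163.3 108.7] [552.9 140.4 101.4] [601.2 188.5 115.7]
manifold ((209.24354553222656, 197.7763214111328), (59.39305114746094, 30.483047485351562), 2.436648368835449)
[[538.2, 271.8, 40.0], [616.1, 275.2, 40.0], [615.9, 125.8, 40.0], [538.1, 124.4, 40.0]]
rack ((375.540771484375, 216.4256134033203), (24.559999465942383, 55.68000030517578), 73.73979187011719)
[[552.9, -139.7, 46.0], [598.0, -271.7, 46.0], [539.3, -287.9, 46.0], [495.1, -157.2, 46.0]] [ 546.31364434 -214.09862769   46.        ]
brass [389 209   8   7  39] [392.31 211.62]
brass [373 213   7   7  40] [376.2  216.28]
shead [306 221  10   9  78] [310.44 224.79]
[580.21694744 169.60765492 134.22364157] [568.34869794 157.12783273 126.0619176 ] [588.71417199 178.73659828 138.92080283]
```

```bash
cat > go.py <<'E'
import sys,numpy as np
from bench import arm
from scipy.spatial.transform import Rotation as Ro
s=arm.read_state();R=Ro.from_quat(s['ee_rot']).as_matrix()
print('t',round(s['clock'],2),'pos',s['position'].round(1),'F',s['contact_force'].round(1),'w',round(s['gripper_width'],1),'yaw_y',np.degrees(np.arctan2(R[1,1],R[0,1])).round(2),'tiltz',R[:,2].round(3))
if len(sys.argv)>3:
    print('shift',(R.T@(np.array(sys.argv[1:4],float)-s['position'])).round(1))
E
python3 go.py 576 164 365; python3 -m jog '[[[51,32,4,10],[102,64,8,20],[153,96,12,30],[204,128,16,40],[255,160,20,50]]]' 31; python3 go.py 576 164 365
```

```text
t 0.15 pos [161.7 603.6 403.9] F [-0.   0.2  0.3] w 85.5 yaw_y -105.0 tiltz [-0.    -0.002 -1.   ]
shift [514.  317.3  39.4]
clock: 0.78
position: [367.5, 381.3, 384.0]
ee_rot: [0.842, -0.54, 0.0, 0.001]
contact_force: [0.6, 0.7, 0.4]
gripper_width: 31.3
t 0.78 pos [367.5 381.3 384. ] F [0.6 0.7 0.4] w 31.3 yaw_y -155.31 tiltz [-0.    -0.002 -1.   ]
shift [284.5 -98.7  19.3]
```

```bash
python3 -m jog '[[[57,-20,4,2],[114,-40,8,4],[171,-60,12,6],[228,-79,16,7],[284,-99,19,7]]]'; python3 -m jog '[[[0,0,0,0],[0,0,0,0],[0,0,0,0],[0,0,0,0],[0,0,0,0]]]' ; python3 go.py 576 164 365
cat > snap.py <<'E'
import sys
from bench import arm
import cv2,numpy as np
n,name=sys.argv[1:3]
p=arm.camera_params(n); im,d=arm.get_image(n); cv2.imwrite(f"pics/{name}.png",im); np.savez(f"pics/{name}.npz",im=im,d=d,**p)
E
python3 snap.py wrist w1
```

```text
clock: 1.4
position: [577.1, 163.0, 364.9]
ee_rot: [0.807, -0.59, 0.0, 0.001]
contact_force: [0.5, 1.7, 0.4]
gripper_width: 31.3
clock: 2.02
position: [576.7, 163.8, 365.2]
ee_rot: [0.808, -0.589, 0.0, 0.001]
contact_force: [0.4, 0.4, 0.4]
gripper_width: 31.3
t 2.02 pos [576.7 163.8 365.2] F [0.4 0.4 0.4] w 31.3 yaw_y -162.23 tiltz [-0.    -0.002 -1.   ]
shift [-0.4  0.5  0.2]
```

View pics/w1.png

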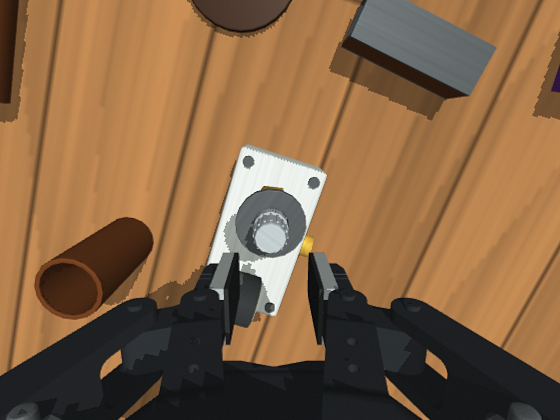

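The wrist view shows the plug head top at about (271,238), with the flange ring around it and the fingers at either side below.

Run:
```python
from h import *
z=load('w1');P=depthpts(z);x,y,h=P[...,0],P[...,1],P[...,2]
o=-z['R'].T@z['t'];print('cam',o.round(1))
reg=np.hypot(x-576,y-164)<40
m=reg&(h>131)&(h<142);v,u=np.nonzero(m)
print('head',m.sum(),u.min(),u.max(),v.min(),v.max(),P[m].mean(0).round(2),P[m].max(0)-P[m].min(0), np.median(h[m]))
(c,r)=cv2.minEnclosingCircle(np.stack([u,v],1).astype(np.float32));print(c,r,ray(z,*c,137))
m=reg&(h>98)&(h<116);v,u=np.nonzero(m)
hh=np.median(h[m]);print('flange h',hh,np.percentile(h[m],[10,50,90]))
pts=np.stack([u,v],1).astype(np.int32)
hull=cv2.convexHull(pts);e=cv2.fitEllipse(hull);print(e,ray(z,*e[0],hh))
# fingertips: nearest stuff
m=(h>170)&(h<230);v,u=np.nonzero(m);print('fing',P[m].min(0),P[m].max(0))
```

```text
cam [596.9 100.9 334.9]
head 924 253 287 219 253 [577.9  165.54 136.84] [21.87306281 21.2092117   8.27661706] 137.2608773979268
(270.2391357421875, 235.8478240966797) 17.744474411010742 [577.96377361 165.34992347 137.        ]
flange h 108.37889348219144 [107.36239155 108.37889348 109.26639419]
((270.4887390136719, 222.9703369140625), (69.14927673339844, 70.74508666992188), 90.54692077636719) [577.92010655 165.60877205 108.37889348]
fing [551.07705545 145.19248066 192.16875652] [606.56902647 179.1940392  229.9997354 ]
```

Run:
```python
from h import *
z=load('w1');P=depthpts(z);x,y,h=P[...,0],P[...,1],P[...,2]
a=np.radians(-162.23);ty=np.array([np.cos(a),np.sin(a)]);tx=np.array([np.cos(a+np.pi/2),np.sin(a+np.pi/2)])
d=np.stack([x-576.7,y-163.8],-1);Y=d@ty;X=d@tx
m=(h>188)&(h<215)&(abs(Y)<60)&(abs(X)<40)
for side in(-1,1):
    k=m&(Y*side>0);print(side,k.sum(),'Y',np.percentile(Y[k],[0,5,50,95,100]).round(1),'X',np.percentile(X[k],[0,5,50,95,100]).round(1),'h',np.percentile(h[k],[0,5,50]).round(1))
p=np.array([577.9-576.7,165.5-163.8]);print('plug in tool',p@tx,p@ty)
cv2.imwrite('pics/w1c.png',cv2.resize(z['im'][150:350,180:370],None,fx=3,fy=3))
```

```text
-1 772 Y [-29.1 -27.7 -17.6 -15.2 -15.1] X [-10.7  -7.2   7.8  11.9  12.4] h [192.9 196.9 206.8]
1 775 Y [15.5 15.6 18.  28.2 29.1] X [-10.8  -7.    7.8  11.9  12.6] h [192.2 196.8 206.8]
plug in tool -1.2526557754837444 -1.6615816284934715
```

View pics/w1c.png

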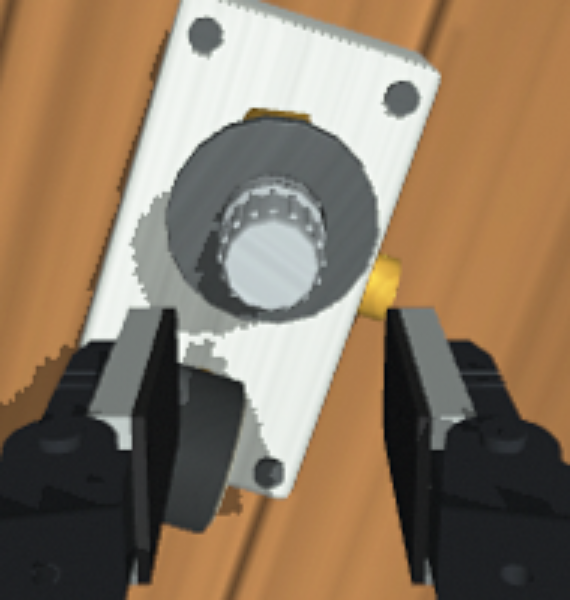

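```bash
python3 -m jog '[[[-1.8,-1.7,10,0],[-1.8,-1.7,26,0],[-1.8,-1.7,45,0],[-1.8,-1.7,62,0],[-1.8,-1.7,74,0]]]'; python3 -m jog '[[[0,0,0,0],[0,0,0,0],[0,0,0,0],[0,0,0,0],[0,0,0,0]]]' ; python3 go.py 578.6 166 281.4; python3 snap.py wrist w2
```

```text
clock: 2.7
position: [577.6, 165.5, 289.4]
ee_rot: [0.808, -0.59, -0.0, 0.002]
contact_force: [0.5, -0.2, -0.1]
gripper_width: 30.9
clock: 3.32
position: [577.6, 165.6, 289.7]
ee_rot: [0.808, -0.59, -0.0, 0.001]
contact_force: [0.1, 0.6, 0.2]
gripper_width: 31.1
t 3.33 pos [577.6 165.6 289.7] F [0.1 0.6 0.2] w 31.1 yaw_y -162.26 tiltz [-0.002 -0.002 -1.   ]
shift [-0.1 -1.1  8.3]
```

View pics/w2.png

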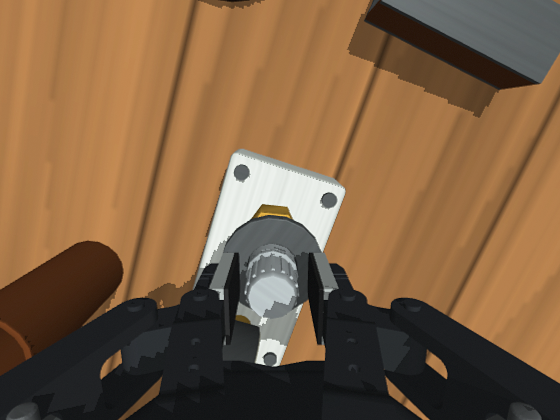

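The plug head at (274,290) is centred between the pads (238 and 309). Next I feel down for the flange.

```bash
python3 -m jog '[[[0,0,1,0],[0,0,2,0],[0,0,3,0],[0,0,4,0],[0,0,4,0]]]';python3 go.py;python3 -m jog '[[[0,0,0.5,0],[0,0,1,0],[0,0,1.5,0],[0,0,2,0],[0,0,2,0]]]';python3 go.py
```

```text
clock: 4.0
position: [577.5, 165.5, 285.5]
ee_rot: [0.808, -0.59, -0.0, 0.002]
contact_force: [0.4, 0.3, -0.4]
gripper_width: 31.1
t 4.0 pos [577.5 165.5 285.5] F [ 0.4  0.3 -0.4] w 31.1 yaw_y -162.26 tiltz [-0.002 -0.002 -1.   ]
clock: 4.62
position: [577.5, 165.5, 283.4]
ee_rot: [0.808, -0.59, -0.0, 0.002]
contact_force: [1.2, -0.9, -0.3]
gripper_width: 30.7
t 4.62 pos [577.5 165.5 283.4] F [ 1.2 -0.9 -0.3] w 30.7 yaw_y -162.26 tiltz [-0.002 -0.003 -1.   ]
```

```bash
for i in 1; do python3 -m jog '[[[0,0,0.5,0],[0,0,1,0],[0,0,1.5,0],[0,0,2,0],[0,0,2,0]]]';done;python3 go.py
```

```text
clock: 5.25
position: [577.5, 165.5, 281.3]
ee_rot: [0.808, -0.59, -0.0, 0.002]
contact_force: [-0.1, 0.7, 0.3]
gripper_width: 31.2
t 5.25 pos [577.5 165.5 281.3] F [-0.1  0.7  0.3] w 31.2 yaw_y -162.26 tiltz [-0.002 -0.003 -1.   ]
```

```bash
python3 -m jog '[[[0,0,0.5,0],[0,0,1,0],[0,0,1.5,0],[0,0,2,0],[0,0,2,0]]]';python3 go.py
```

```text
clock: 5.88
position: [577.6, 165.5, 279.6]
ee_rot: [0.808, -0.59, -0.0, 0.002]
contact_force: [-1.2, -0.9, 3.8]
gripper_width: 30.7
t 5.88 pos [577.6 165.5 279.6] F [-1.2 -0.9  3.8] w 30.7 yaw_y -162.25 tiltz [-0.002 -0.002 -1.   ]
```

```bash
python3 -m jog '[[[0,0,1,0],[0,0,2,0],[0,0,3,0],[0,0,4,0],[0,0,4,0]]]';python3 go.py
```

```text
clock: 6.5
position: [577.6, 165.5, 275.6]
ee_rot: [0.808, -0.59, -0.0, 0.002]
contact_force: [-1.8, -0.4, 4.0]
gripper_width: 31.2
t 6.5 pos [577.6 165.5 275.6] F [-1.8 -0.4  4. ] w 31.2 yaw_y -162.25 tiltz [-0.002 -0.002 -1.   ]
```

```bash
python3 -m jog '[[[0,0,0.5,0],[0,0,1,0],[0,0,1.5,0],[0,0,2,0],[0,0,2,0]]]';python3 go.py
```

```text
clock: 7.12
position: [577.6, 165.5, 273.5]
ee_rot: [0.808, -0.59, -0.0, 0.002]
contact_force: [-1.7, -0.7, 4.2]
gripper_width: 31.2
t 7.12 pos [577.6 165.5 273.5] F [-1.7 -0.7  4.2] w 31.2 yaw_y -162.25 tiltz [-0.002 -0.003 -1.   ]
```

```bash
python3 -m jog '[[[0,0,0.3,0],[0,0,0.6,0],[0,0,0.9,0],[0,0,1.0,0],[0,0,1.0,0]]]';python3 go.py
```

```text
clock: 7.75
position: [577.6, 165.5, 272.6]
ee_rot: [0.808, -0.59, -0.0, 0.002]
contact_force: [-1.6, -0.8, 4.8]
gripper_width: 31.1
t 7.75 pos [577.6 165.5 272.6] F [-1.6 -0.8  4.8] w 31.1 yaw_y -162.25 tiltz [-0.002 -0.002 -1.   ]
```

```bash
python3 snap.py wrist w3
python3 - <<'E'
from h import *
z=load('w3');P=depthpts(z);x,y,h=P[...,0],P[...,1],P[...,2]
m=(np.hypot(x-578,y-165.6)<8)&(h>125);print(m.sum(),np.percentile(h[m],[5,50,95]).round(1))
z=load('w2');P=depthpts(z);x,y,h=P[...,0],P[...,1],P[...,2]
m=(np.hypot(x-578,y-165.6)<8)&(h>125);print(m.sum(),np.percentile(h[m],[5,50,95]).round(1))
E
```

```text
1497 [137.4 138.3 139.3]
1159 [136.6 137.5 138.5]
```

```bash
python3 -m jog '[[[0,0,0.2,0],[0,0,0.4,0],[0,0,0.6,0],[0,0,0.7,0],[0,0,0.7,0]]]';python3 go.py
```

```text
clock: 8.43
position: [577.6, 165.6, 271.9]
ee_rot: [0.808, -0.59, -0.0, 0.002]
contact_force: [-1.8, 0.6, 4.6]
gripper_width: 30.6
t 8.43 pos [577.6 165.6 271.9] F [-1.8  0.6  4.6] w 30.6 yaw_y -162.25 tiltz [-0.002 -0.003 -1.   ]
```

```bash
python3 -m jog '[[[0,0,0.2,0],[0,0,0.4,0],[0,0,0.6,0],[0,0,0.7,0],[0,0,0.7,0]]]';python3 go.py;python3 snap.py wrist w4
python3 - <<'E'
from h import *
z=load('w4');P=depthpts(z);x,y,h=P[...,0],P[...,1],P[...,2]
m=(np.hypot(x-578,y-165.6)<8)&(h>125);print(m.sum(),np.percentile(h[m],[5,50,95]).round(1))
E
```

```text
clock: 9.05
position: [577.6, 165.5, 271.2]
ee_rot: [0.808, -0.59, -0.0, 0.002]
contact_force: [-2.0, -0.9, 4.9]
gripper_width: 31.1
t 9.05 pos [577.6 165.5 271.2] F [-2.  -0.9  4.9] w 31.1 yaw_y -162.25 tiltz [-0.002 -0.002 -1.   ]
1664 [143.6 144.4 145.3]
```

The plug popped: the head is now at 144.4, up 7 mm, with 5 N on the tool. I raise the tips to just above the collar and close on the head.

```bash
python3 -m jog '[[[0,0,-3,0],[0,0,-10,0],[0,0,-18,0],[0,0,-25,0],[0,0,-29,0]]]';python3 go.py 578 165.5 300;python3 snap.py wrist w5
python3 - <<'E'
from h import *
z=load('w5');P=depthpts(z);x,y,h=P[...,0],P[...,1],P[...,2]
m=(np.hypot(x-578,y-165.6)<8)&(h>125);print(m.sum(),np.percentile(h[m],[5,50,95]).round(1));v,u=np.nonzero(m&(h>141));print(u.min(),u.max(),v.min(),v.max())
E
```

```text
clock: 9.72
position: [577.7, 165.6, 300.9]
ee_rot: [0.808, -0.59, 0.0, 0.001]
contact_force: [0.2, -0.2, 0.4]
gripper_width: 31.3
t 9.72 pos [577.7 165.6 300.9] F [ 0.2 -0.2  0.4] w 31.3 yaw_y -162.25 tiltz [-0.001 -0.002 -1.   ]
shift [ 0.2 -0.2  0.9]
1138 [143.3 144.5 145.4]
253 291 269 307
```

View pics/w5.png

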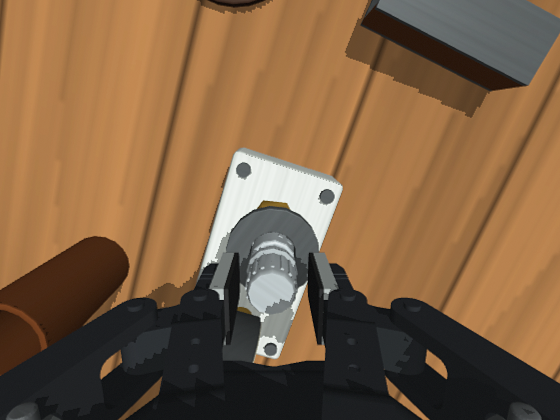

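Run:
```python
from h import *
z=load('w5');P=depthpts(z);x,y,h=P[...,0],P[...,1],P[...,2]
a=np.radians(-162.25);ty=np.array([np.cos(a),np.sin(a)]);tx=np.array([np.cos(a+np.pi/2),np.sin(a+np.pi/2)])
d=np.stack([x-577.7,y-165.6],-1);Y=d@ty;X=d@tx
m=(abs(Y)<13)&(abs(X)<13)&(h>141);print(Y[m].min(),Y[m].max(),X[m].min(),X[m].max())
m=(h>125)&(h<145)&(abs(Y)>13.5)&(abs(Y)<35)&(abs(X)<30)
for s in(-1,1):
    k=m&(Y*s>0);print(s,k.sum(),np.percentile(Y[k]*s,[0,1,5,20]).round(2),np.percentile(X[k],[0,1,99,100]).round(1),h[k].min())
```

```text
-12.221863729706044 12.345545594848165 -11.55388341161462 12.994785467487715
-1 504 [15.06 15.12 15.17 15.26] [-10.4  -9.5  12.   12.3] 128.39881352926153
1 502 [15.55 15.61 15.67 15.74] [-10.4  -9.8  12.1  12.3] 128.25076667486925
```

Run:
```python
from h import *
z=load('w5');P=depthpts(z);h=P[...,2]
m=(h>142.2)&(h<147)&(np.hypot(P[...,0]-578,P[...,1]-165.6)<14)
m=cv2.morphologyEx(m.astype(np.uint8),cv2.MORPH_OPEN,np.ones((5,5)));v,u=np.nonzero(m)
c,r=cv2.minEnclosingCircle(np.stack([u,v],1).astype(np.float32));q=ray(z,*c,144);print(c,r,u.mean(),v.mean(),q)
a=np.radians(-162.25);ty=np.array([np.cos(a),np.sin(a)]);tx=np.array([np.cos(a+np.pi/2),np.sin(a+np.pi/2)])
d=q[:2]-[577.7,165.6];print(d@tx,d@ty)
q=ray(z,u.mean(),v.mean(),144);d=q[:2]-[577.7,165.6];print(d@tx,d@ty)
```

```text
(271.0797119140625, 290.94927978515625) 24.259750366210938 270.83652694610777 291.251497005988 [578.19337483 166.59838667 144.        ]
-0.8004469030718162 -0.7742605703135539
-0.9373576952689028 -0.8745851697611551
```

```bash
python3 -m jog '[[[-0.7,-0.5,1,0],[-1.5,-1,1.5,0],[-1.5,-1,1.5,0],[-1.5,-1,1.5,0],[-1.5,-1,1.5,0]]]' 24;python3 go.py;python3 snap.py wrist w6;python3 - <<'E'
import cv2
im=cv2.imread('pics/w6.png');cv2.imwrite('pics/w6c.png',cv2.resize(im[190:360,190:360],None,fx=3.4,fy=3.4))
E
```

```text
clock: 10.4
position: [578.3, 167.4, 299.7]
ee_rot: [0.808, -0.589, 0.0, 0.001]
contact_force: [-0.2, 0.6, 1.1]
gripper_width: 24.1
t 10.4 pos [578.3 167.4 299.7] F [-0.2  0.6  1.1] w 24.1 yaw_y -162.24 tiltz [-0.001 -0.002 -1.   ]
```

View pics/w6c.png

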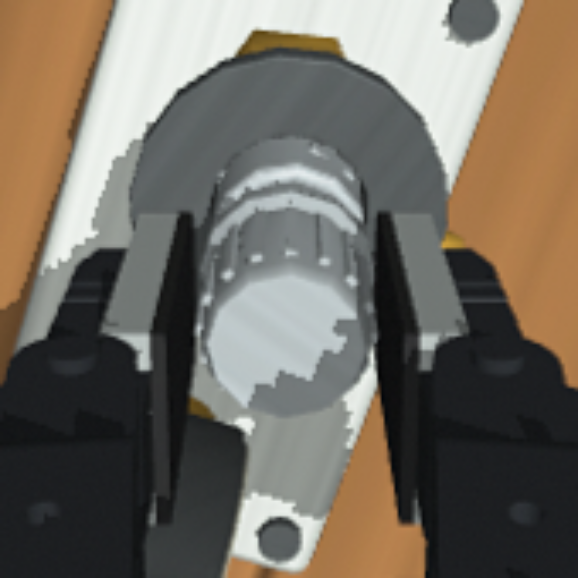

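```bash
python3 -m jog '[[[0,0.3,0,0],[0,0.3,0,0],[0,0.3,0,0],[0,0.3,0,0],[0,0.3,0,0]]]' 21.6;python3 go.py;python3 -m jog '[[[0,0,0,0],[0,0,0,0],[0,0,0,0],[0,0,0,0],[0,0,0,0]]]' 20.5;python3 go.py
```

```text
clock: 11.08
position: [578.0, 167.3, 299.7]
ee_rot: [0.808, -0.59, 0.0, 0.001]
contact_force: [-0.3, -0.8, -0.6]
gripper_width: 21.6
t 11.07 pos [578.  167.3 299.7] F [-0.3 -0.8 -0.6] w 21.6 yaw_y -162.24 tiltz [-0.    -0.002 -1.   ]
clock: 11.7
position: [578.0, 167.3, 299.8]
ee_rot: [0.808, -0.589, 0.0, 0.001]
contact_force: [1.0, 1.0, 1.0]
gripper_width: 20.8
t 11.7 pos [578.  167.3 299.8] F [1. 1. 1.] w 20.8 yaw_y -162.24 tiltz [-0.    -0.002 -1.   ]
```

```bash
python3 -m jog '[[[0,0,0,0],[0,0,0,0],[0,0,0,0],[0,0,0,0],[0,0,0,0]]]' 12;python3 go.py;python3 -m jog '[[[0,0,-1,0],[0,0,-2,0],[0,0,-3,0],[0,0,-4,0],[0,0,-5,0]]]';python3 go.py
```

```text
clock: 12.32
position: [578.0, 167.3, 300.0]
ee_rot: [0.808, -0.589, 0.0, 0.001]
contact_force: [-1.3, -0.4, 3.6]
gripper_width: 18.7
t 12.32 pos [578.  167.3 300. ] F [-1.3 -0.4  3.6] w 18.7 yaw_y -162.24 tiltz [-0.    -0.002 -1.   ]
clock: 12.95
position: [577.7, 167.4, 304.3]
ee_rot: [0.808, -0.59, -0.0, 0.002]
contact_force: [1.5, 0.6, -9.2]
gripper_width: 18.3
t 12.95 pos [577.7 167.4 304.3] F [ 1.5  0.6 -9.2] w 18.3 yaw_y -162.25 tiltz [-0.002 -0.002 -1.   ]
```

```bash
python3 -m jog '[[[0,0,-2,0],[0,0,-4,0],[0,0,-6,0],[0,0,-8,0],[0,0,-9,0]]]';python3 go.py;python3 -m jog '[[[0,0,-2,0],[0,0,-5,0],[0,0,-8,0],[0,0,-11,0],[0,0,-13,0]]]';python3 go.py
```

```text
clock: 13.58
position: [577.6, 167.4, 313.3]
ee_rot: [0.808, -0.59, -0.0, 0.001]
contact_force: [2.2, 2.0, -11.1]
gripper_width: 18.6
t 13.57 pos [577.6 167.4 313.3] F [  2.2   2.  -11.1] w 18.6 yaw_y -162.26 tiltz [-0.002 -0.002 -1.   ]
clock: 14.2
position: [577.7, 167.3, 327.3]
ee_rot: [0.808, -0.59, 0.0, 0.001]
contact_force: [-0.6, 0.3, -0.7]
gripper_width: 18.5
t 14.2 pos [577.7 167.3 327.3] F [-0.6  0.3 -0.7] w 18.5 yaw_y -162.26 tiltz [-0.001 -0.002 -1.   ]
```

```bash
python3 snap.py wrist w7; python3 snap.py scene s7; python3 -c "
import cv2
a=cv2.imread('pics/w7.png')[190:360,190:360];b=cv2.imread('pics/s7.png')[150:310,230:390]
cv2.imwrite('pics/s7c.png',cv2.hconcat([cv2.resize(a,(400,400)),cv2.resize(b,(400,400))]))"
```

```text
(no output)
```

View pics/s7c.png

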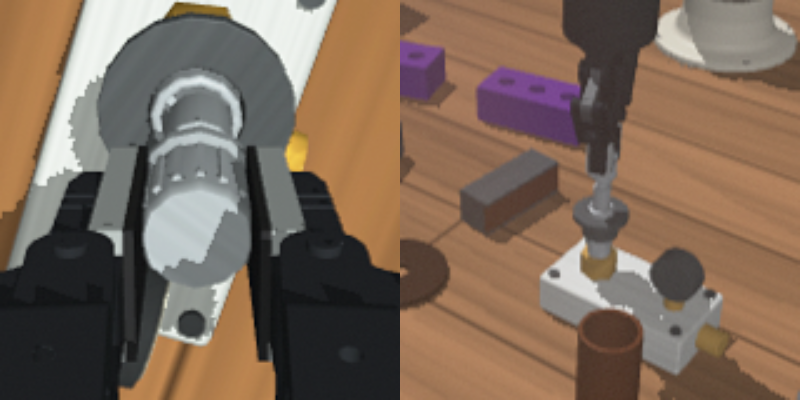

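```bash
python3 -m jog '[[[0,0,-5,0],[0,0,-15,0],[0,0,-30,0],[0,0,-40,0],[0,0,-40,0]]]';python3 snap.py scene s8; python3 snap.py wrist w8; python3 go.py 533.5 -174.5 350; python3 -c "
import cv2
a=cv2.imread('pics/w8.png')[190:360,190:360];b=cv2.imread('pics/s8.png')[130:310,230:410]
cv2.imwrite('pics/s8c.png',cv2.hconcat([cv2.resize(a,(400,400)),cv2.resize(b,(400,400))]))"
```

```text
clock: 14.92
position: [577.9, 167.5, 368.5]
ee_rot: [0.808, -0.59, 0.001, -0.0]
contact_force: [0.1, -0.5, -1.6]
gripper_width: 18.3
t 15.03 pos [577.5 167.3 366.9] F [ 0.3 -0.1  0.4] w 18.4 yaw_y -162.26 tiltz [-0.002 -0.002 -1.   ]
shift [312.2 146.   17.5]
```

View pics/s8c.png

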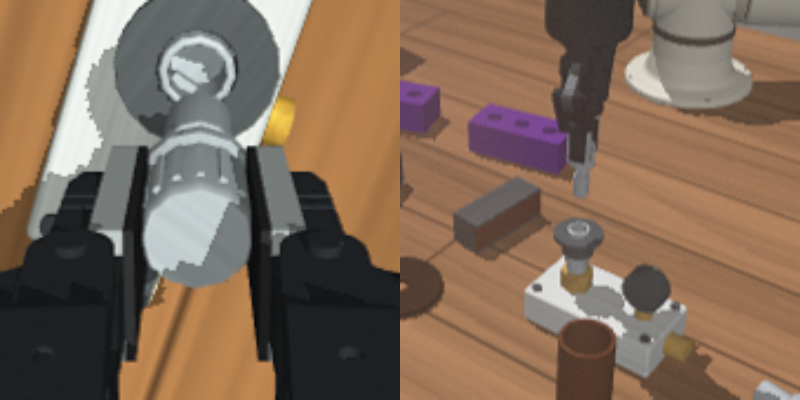

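```bash
python3 -m jog '[[[40,19,0,0],[95,44,0,0],[150,70,0,0],[205,96,0,0],[260,121,0,0]]]';python3 go.py 533.5 -174.5 350
```

```text
clock: 15.65
position: [540.8, -118.9, 367.0]
ee_rot: [0.808, -0.59, -0.001, 0.001]
contact_force: [0.9, -0.3, -0.7]
gripper_width: 18.4
t 15.65 pos [ 540.8 -118.9  367. ] F [ 0.9 -0.3 -0.7] w 18.4 yaw_y -162.24 tiltz [-0.003 -0.002 -1.   ]
shift [50.7 23.8 17.1]
```

```bash
python3 -m jog '[[[20,10,0,0],[40,20,0,0],[52,25,0,0],[52,25,0,0],[52,25,0,0]]]';python3 go.py 533.5 -174.5 350; python3 snap.py wrist w9
```

```text
clock: 16.27
position: [533.0, -175.5, 366.9]
ee_rot: [0.808, -0.589, -0.001, 0.001]
contact_force: [-0.6, 0.8, -0.7]
gripper_width: 18.6
t 16.27 pos [ 533.  -175.5  366.9] F [-0.6  0.8 -0.7] w 18.6 yaw_y -162.21 tiltz [-0.003 -0.001 -1.   ]
shift [-0.8 -0.8 16.9]
```

View pics/w9.png

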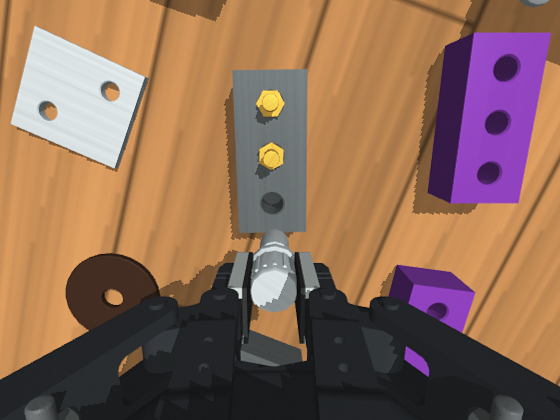

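The empty hole is at (272,203) in the dark rack, with brass plugs at (271,157) and (270,102), and the rack's row lines up with the image. The plug is in the jaws at (274,280).

Run:
```python
from h import *
z=load('w9');im=z['im'];P=depthpts(z);h=P[...,2]
cv2.imwrite('pics/w9a.png',cv2.resize(im[180:250,235:315],None,fx=8,fy=8,interpolation=cv2.INTER_NEAREST))
g=im.max(-1)
m=((h<41)&(P[...,2]>-60)).astype(np.uint8);m[:, :250]=0;m[:,295:]=0;m[:188]=0;m[222:]=0
v,u=np.nonzero(m);print('low',len(u),u.min(),u.max(),v.min(),v.max())
m2=np.zeros_like(m);m2[188:222,250:295]=(g[188:222,250:295]<75)
n,l,st,c=cv2.connectedComponentsWithStats(m2)
for i in range(1,n):
    if st[i,4]>20:print(st[i],c[i],ray(z,*c[i],46).round(2))
# rack corners at z=46
m=(abs(h-46)<2.5)&(np.hypot(P[...,0]-546,P[...,1]+214)<95);m=cv2.morphologyEx(m.astype(np.uint8),cv2.MORPH_OPEN,np.ones((3,3)))
c=cv2.minAreaRect(np.argwhere(m)[:,::-1].astype(np.float32));b=np.array([ray(z,*p,46) for p in cv2.boxPoints(c)]);print(c,b.round(1).tolist(),b.mean(0))
# head
m=((h>205)&(h<216)).astype(np.uint8);m[:, :244]=0;m[:,304:]=0;m[:240]=0;m[315:]=0
v,u=np.nonzero(m);print('head',len(u),u.min(),u.max(),v.min(),v.max(),np.median(h[m>0]))
```

```text
low 330 262 282 193 212
[261 192  23  22 368] [271.94565217 202.65217391] [ 532.55 -173.41   46.  ]
((270.8726806640625, 150.61428833007812), (162.54483032226562, 75.05782318115234), 89.01223754882812) [[595.9, -267.0, 46.0], [539.3, -286.2, 46.0], [492.1, -158.6, 46.0], [556.0, -136.9, 46.0]] [ 545.82236024 -212.20051896   46.        ]
head 2247 244 303 258 314 211.2234294248366
```

View pics/w9a.png

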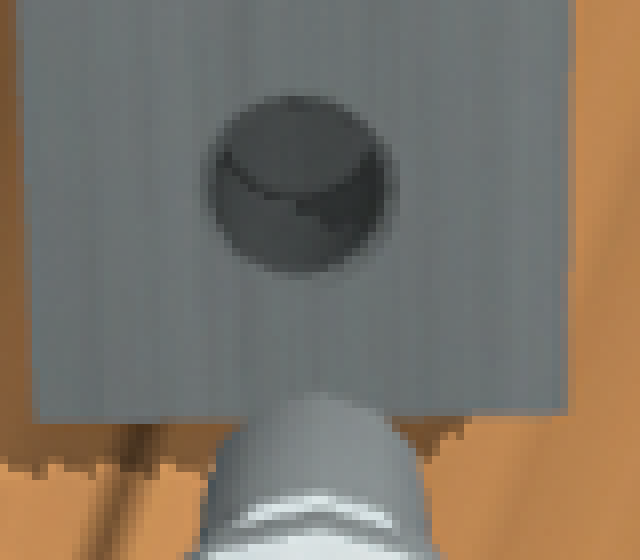

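Run:
```python
from h import *
z=load('w9');im=z['im']
cv2.imwrite('pics/w9b.png',cv2.resize(im[220:350,220:330],None,fx=5.5,fy=4.6*1.0,interpolation=cv2.INTER_CUBIC) if 0 else cv2.resize(im[225:345,225:325],None,fx=5,fy=5,interpolation=cv2.INTER_NEAREST))
```

```text
(no output)
```

View pics/w9b.png

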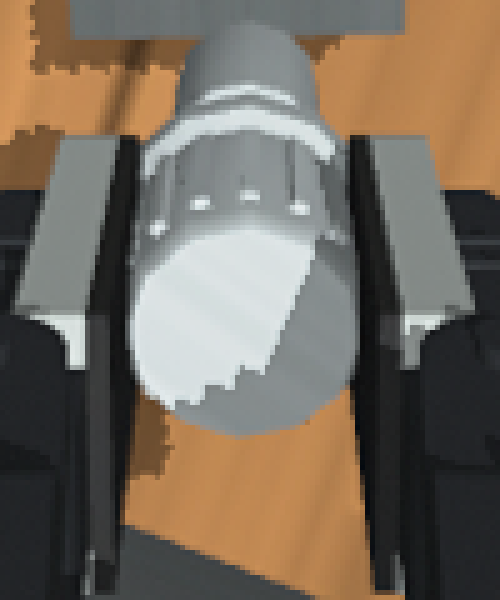

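Run:
```python
from h import *
z=load('w9')
a=np.radians(-162.21);ty=np.array([np.cos(a),np.sin(a)]);tx=np.array([np.cos(a+np.pi/2),np.sin(a+np.pi/2)])
T=np.array([533.0,-175.5])
for hh in(210,211,212):
  q=ray(z,273.3,291.2,hh);d=q[:2]-T;print(hh,q.round(2),'tool',d@tx,d@ty)
A=ray(z,273.3,291.2,211)[:2]
for r,dz in((8,3),(6.2,0)):
  print('tail front',proj(z,[*(A+tx*r),151+dz]),'L/R',proj(z,[*(A+ty*r),151+dz]),proj(z,[*(A-ty*r),151+dz]))
print('collar front',proj(z,[*(A+tx*12),151+36]))
hole=ray(z,272.1,202.6,46)[:2];print('hole',hole,'tool',(hole-T)@tx,(hole-T)@ty,'move',(hole-A)@tx,(hole-A)@ty)
t=load('top0')
print('top hole',proj(t,[*hole,46]), [ray(t,*c,46)[:2].round(1) for c in [(360.2,221.5)]])
```

```text
210 [ 532.3  -174.56  210.  ] tool -1.106737192220621 0.38127805061799125
211 [ 532.46 -175.07  211.  ] tool -0.5767841584945955 0.3777251729242875
212 [ 532.63 -175.57  212.  ] tool -0.046831124768535175 0.37417229523047557
tail front [272.92583285 229.84992969] L/R [286.94883051 243.19335202] [258.91328248 243.23464906]
tail front [272.91382144 231.24029373] L/R [283.62182429 241.41778532] [262.21470741 241.44893405]
collar front [273.10554315 243.27293754]
hole [ 532.43340085 -173.49970994] tool -2.077754193837301 -0.07164094053008899 move -1.5009700353427056 -0.4493661134543765
top hole [359.05860643 221.19565853] [array([ 531.8, -176.3])]
```

```bash
python3 -m jog '[[[-0.7,-0.4,10,0],[-1.5,-0.8,30,0],[-1.5,-0.8,55,0],[-1.5,-0.8,75,0],[-1.5,-0.8,82,0]]]';python3 -m jog '[[[0,0,0,0],[0,0,0,0],[0,0,0,0],[0,0,0,0],[0,0,0,0]]]';python3 go.py 532.4 -174 350; python3 snap.py wrist w10;python3 - <<'E'
from h import *
im=load('w10')['im']
cv2.imwrite('pics/w10c.png',cv2.resize(im[215:335,225:325],None,fx=5,fy=5,interpolation=cv2.INTER_NEAREST))
E
```

```text
clock: 16.95
position: [532.7, -173.2, 283.2]
ee_rot: [0.808, -0.589, -0.002, 0.002]
contact_force: [-0.3, 0.0, -1.3]
gripper_width: 18.7
clock: 17.58
position: [532.7, -173.3, 283.5]
ee_rot: [0.808, -0.589, -0.002, 0.002]
contact_force: [0.8, -0.5, -1.1]
gripper_width: 18.3
t 17.57 pos [ 532.7 -173.3  283.5] F [ 0.8 -0.5 -1.1] w 18.3 yaw_y -162.16 tiltz [-0.006 -0.001 -1.   ]
shift [  0.5   0.9 -66.5]
```

View pics/w10c.png

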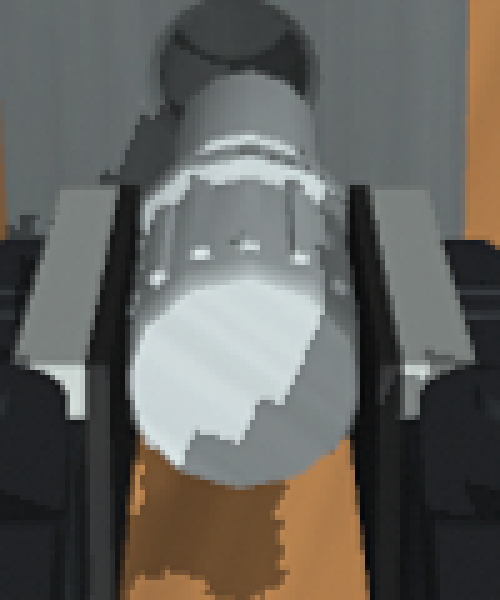

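Run:
```python
from h import *
z=load('w10');im=z['im']
g=im.max(-1)
for v in range(209,236,2): 
    r=g[v,250:296]; k=np.nonzero(r<78)[0]; print(v, (k.min()+250,k.max()+250) if len(k) else None, r[::4])
a=np.radians(-162.16);ty=np.array([np.cos(a),np.sin(a)]);tx=np.array([np.cos(a+np.pi/2),np.sin(a+np.pi/2)])
T=np.array([532.7,-173.3])
hz=127.6
A=ray(z,273.3,215+382/5-.5,hz)[:2];print('head',A,(A-T)@tx,(A-T)@ty)
B=ray(z,273.8,230,70.6)  # tail front rim z+3, r8
print('tail front', B, (B[:2]-T)@tx-8,(B[:2]-T)@ty)
H=ray(z,272.3,227,46)[:2];print('hole',H,(H-T)@tx,(H-T)@ty)
```

```text
209 None [110 106 105 101 108 105 106 105 107 105 109 107]
211 None [109 106 106 101 107 105 106 105 107 105 109 107]
213 None [109 106 106 101 107 104 105 106 107 104 110 106]
215 (np.int64(266), np.int64(277)) [109 106 106 101  68  66  63  93 107 105 109 107]
217 (np.int64(262), np.int64(281)) [108 105 107  69  67  67  64  64  94 105 108 106]
219 (np.int64(260), np.int64(283)) [109 106 102  68  67  67  65  65  55 106 109 106]
221 (np.int64(259), np.int64(285)) [109 104  80  64  68  68  65  65  47 103 109 106]
223 (np.int64(258), np.int64(286)) [108 105  69  43  70  67  64  65  41  73 109 106]
225 (np.int64(257), np.int64(287)) [110 107  55  62  60  67  64  43  44  70 108 106]
227 (np.int64(257), np.int64(287)) [109 104  57  64  64  49  44  45  44  54 108 105]
229 (np.int64(257), np.int64(287)) [110 102  58  65  66  69 101  61  42  55 108 106]
231 (np.int64(257), np.int64(286)) [110 100  58  66  72 115 127 132  81  57 108 105]
233 (np.int64(257), np.int64(286)) [109 106  58  64  99 117 128 132 134  76 107 106]
235 (np.int64(258), np.int64(262)) [109 106  56  75 103 120 132 133 134  95 107 105]
head [ 531.82503418 -172.97945068] -0.5731904195548084 0.7346902716370637
tail front [ 533.5841259  -180.50502129   70.6       ] -0.8705660314637553 1.3657165416335508
hole [ 532.50693411 -174.63523911] 1.2118874763986083 0.5928462321533172
```

```bash
python3 -m jog '[[[0.4,-0.4,3,0],[0.7,-0.7,7,0],[0.7,-0.7,11,0],[0.7,-0.7,15,0],[0.7,-0.7,17,0]]]';python3 go.py 532.7 -174 226; python3 snap.py wrist w11;python3 - <<'E'
from h import *
im=load('w11')['im']
cv2.imwrite('pics/w11c.png',cv2.resize(im[215:335,225:325],None,fx=5,fy=5,interpolation=cv2.INTER_NEAREST))
E
```

```text
clock: 18.25
position: [533.4, -173.8, 265.9]
ee_rot: [0.808, -0.589, -0.002, 0.002]
contact_force: [-0.4, -0.3, -0.5]
gripper_width: 18.7
t 18.25 pos [ 533.4 -173.8  265.9] F [-0.4 -0.3 -0.5] w 18.7 yaw_y -162.16 tiltz [-0.006 -0.001 -1.   ]
shift [ 0.   0.5 39.9]
```

View pics/w11c.png

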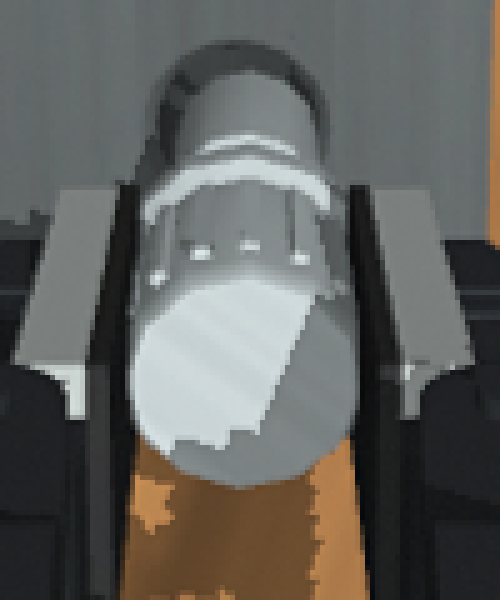

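Run:
```python
from h import *
z=load('w11')
a=np.radians(-162.16);ty=np.array([np.cos(a),np.sin(a)]);tx=np.array([np.cos(a+np.pi/2),np.sin(a+np.pi/2)])
T=np.array([533.4,-173.8])
f=lambda p,r:((p[:2]-T)@tx-r,(p[:2]-T)@ty)
print('hole front',f(ray(z,225+238/5-.5,215+40/5-.3,46),11.1))
print('tail front',f(ray(z,225+247/5-.5,215+72/5-.3,53),8), f(ray(z,225+247/5-.5,215+72/5-.3,50),6.2))
g=z['im'].max(-1)
print(g[215:240,268:276:4].T)
```

```text
hole front (np.float64(-1.8797765019489194), np.float64(0.5907619118597542))
tail front (np.float64(-0.45545769674612124), np.float64(1.5801188837295206)) (np.float64(0.3850240737275348), np.float64(1.60608633449388))
[[106 106 106 106 106 106 107 104  83  66  67  67  67  66  69  85 107 107
  108 109 111 112 114 116 116]
 [107 106 105 105 104 104 105 101  70  58  66  65  66  63  82 121 119 121
  122 123 124 125 128 127 127]]
```

```bash
python3 -m jog '[[[-0.1,-0.5,0,0],[-0.2,-1,0,0],[-0.2,-1,1,0],[-0.2,-1,2,0],[-0.2,-1,3,0]]]';python3 go.py 532.7 -174 226; python3 snap.py wrist w12;python3 - <<'E'
from h import *
im=load('w12')['im']
cv2.imwrite('pics/w12c.png',cv2.resize(im[215:335,225:325],None,fx=5,fy=5,interpolation=cv2.INTER_NEAREST))
E
```

```text
clock: 18.92
position: [534.2, -173.2, 262.7]
ee_rot: [0.808, -0.589, -0.002, 0.002]
contact_force: [-0.5, -0.9, -1.0]
gripper_width: 18.5
t 18.93 pos [ 534.2 -173.2  262.7] F [-0.5 -0.9 -1. ] w 18.5 yaw_y -162.16 tiltz [-0.007 -0.001 -1.   ]
shift [ 0.3  1.5 36.7]
```

View pics/w12c.png

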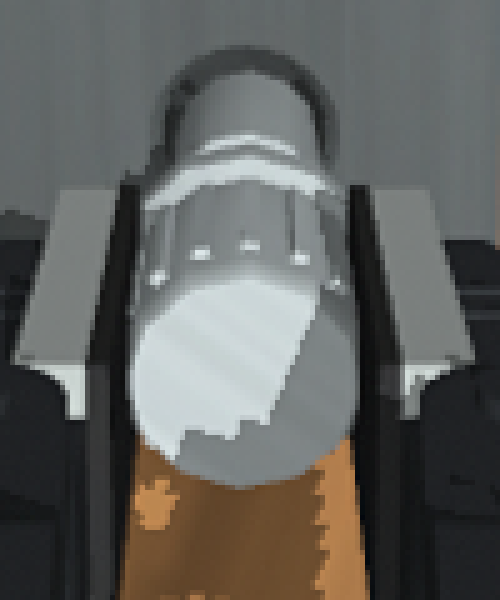

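```bash
python3 -m jog '[[[0,0,1,0],[0,0,2,0],[0,0,3,0],[0,0,4,0],[0,0,5,0]]]';python3 go.py
```

```text
clock: 19.6
position: [534.2, -173.2, 257.5]
ee_rot: [0.808, -0.589, -0.002, 0.002]
contact_force: [0.3, 0.9, -0.4]
gripper_width: 18.2
t 19.6 pos [ 534.2 -173.2  257.5] F [ 0.3  0.9 -0.4] w 18.2 yaw_y -162.16 tiltz [-0.007 -0.001 -1.   ]
```

```bash
python3 -m jog '[[[0,0,1,0],[0,0,2,0],[0,0,3,0],[0,0,4,0],[0,0,5,0]]]';python3 go.py;python3 snap.py wrist w13;python3 - <<'E'
from h import *
im=load('w13')['im']
cv2.imwrite('pics/w13c.png',cv2.resize(im[215:335,225:325],None,fx=5,fy=5,interpolation=cv2.INTER_NEAREST))
E
```

```text
clock: 20.23
position: [534.1, -173.2, 252.5]
ee_rot: [0.808, -0.589, -0.002, 0.002]
contact_force: [0.3, -1.2, -1.3]
gripper_width: 18.5
t 20.23 pos [ 534.1 -173.2  252.5] F [ 0.3 -1.2 -1.3] w 18.5 yaw_y -162.16 tiltz [-0.007 -0.001 -1.   ]
```

View pics/w13c.png

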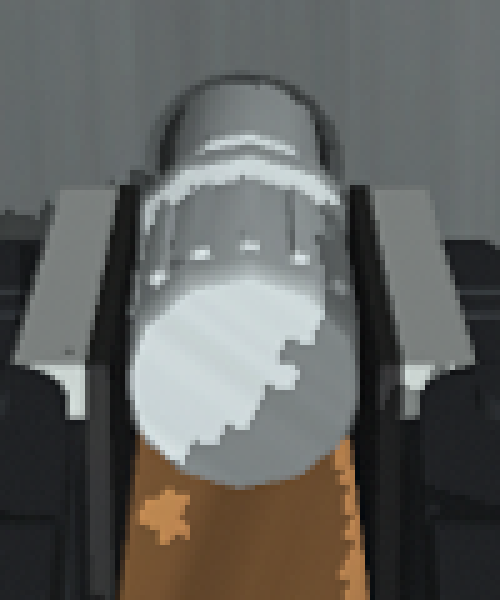

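```bash
python3 -m jog '[[[-0.4,0,2,0],[-0.4,0,4,0],[-0.4,0,6,0],[-0.4,0,8,0],[-0.4,0,10,0]]]';python3 go.py
```

```text
clock: 20.9
position: [533.9, -172.9, 242.2]
ee_rot: [0.808, -0.589, -0.003, 0.002]
contact_force: [-0.7, -0.1, -1.0]
gripper_width: 18.6
t 20.9 pos [ 533.9 -172.9  242.2] F [-0.7 -0.1 -1. ] w 18.6 yaw_y -162.16 tiltz [-0.007 -0.001 -1.   ]
```

```bash
python3 -m jog '[[[0,0,2,0],[0,0,4,0],[0,0,6,0],[0,0,8,0],[0,0,9,0]]]';python3 go.py
```

```text
clock: 21.52
position: [533.8, -172.9, 233.0]
ee_rot: [0.808, -0.589, -0.003, 0.003]
contact_force: [-0.0, -0.4, -0.3]
gripper_width: 18.3
t 21.52 pos [ 533.8 -172.9  233. ] F [-0.  -0.4 -0.3] w 18.3 yaw_y -162.17 tiltz [-0.007 -0.001 -1.   ]
```

```bash
python3 -m jog '[[[0,0,1,0],[0,0,2,0],[0,0,3,0],[0,0,3.5,0],[0,0,4,0]]]';python3 go.py
```

```text
clock: 22.15
position: [533.8, -172.9, 229.0]
ee_rot: [0.808, -0.589, -0.003, 0.003]
contact_force: [0.1, -0.2, -1.1]
gripper_width: 18.7
t 22.15 pos [ 533.8 -172.9  229. ] F [ 0.1 -0.2 -1.1] w 18.7 yaw_y -162.17 tiltz [-0.007 -0.001 -1.   ]
```

```bash
python3 -m jog '[[[0,0,0.4,0],[0,0,0.8,0],[0,0,1.2,0],[0,0,1.5,0],[0,0,1.5,0]]]';python3 go.py
```

```text
clock: 22.78
position: [533.8, -172.9, 227.5]
ee_rot: [0.808, -0.589, -0.003, 0.003]
contact_force: [0.6, 0.0, 0.0]
gripper_width: 18.8
t 22.77 pos [ 533.8 -172.9  227.5] F [0.6 0.  0. ] w 18.8 yaw_y -162.17 tiltz [-0.007 -0.001 -1.   ]
```

```bash
python3 -m jog '[[[0,0,0.3,0],[0,0,0.6,0],[0,0,0.8,0],[0,0,1,0],[0,0,1,0]]]';python3 go.py
```

```text
clock: 23.4
position: [533.8, -172.9, 226.5]
ee_rot: [0.808, -0.589, -0.003, 0.003]
contact_force: [-0.4, 0.2, -0.7]
gripper_width: 18.6
t 23.4 pos [ 533.8 -172.9  226.5] F [-0.4  0.2 -0.7] w 18.6 yaw_y -162.17 tiltz [-0.007 -0.001 -1.   ]
```

```bash
python3 -m jog '[[[0,0,0.2,0],[0,0,0.4,0],[0,0,0.5,0],[0,0,0.6,0],[0,0,0.6,0]]]';python3 go.py
```

```text
clock: 24.02
position: [533.8, -172.9, 226.0]
ee_rot: [0.808, -0.589, -0.003, 0.003]
contact_force: [-1.0, -0.1, 1.6]
gripper_width: 18.4
t 24.02 pos [ 533.8 -172.9  226. ] F [-1.  -0.1  1.6] w 18.4 yaw_y -162.16 tiltz [-0.007 -0.001 -1.   ]
```

```bash
python3 -m jog '[[[0,0,0.2,0],[0,0,0.4,0],[0,0,0.5,0],[0,0,0.5,0],[0,0,0.5,0]]]';python3 go.py
```

```text
clock: 24.65
position: [533.8, -172.9, 226.0]
ee_rot: [0.808, -0.589, -0.003, 0.003]
contact_force: [-1.9, 0.7, 4.5]
gripper_width: 18.3
t 24.65 pos [ 533.8 -172.9  226. ] F [-1.9  0.7  4.5] w 18.3 yaw_y -162.15 tiltz [-0.007 -0.001 -1.   ]
```

```bash
python3 snap.py wrist w14; python3 snap.py scene s14;python3 -c "
import cv2
a=cv2.imread('pics/w14.png')[190:350,195:355];b=cv2.imread('pics/s14.png')[130:250,150:270]
cv2.imwrite('pics/c14.png',cv2.hconcat([cv2.resize(a,(400,400)),cv2.resize(b,(400,400))]))"
```

```text
(no output)
```

View pics/c14.png

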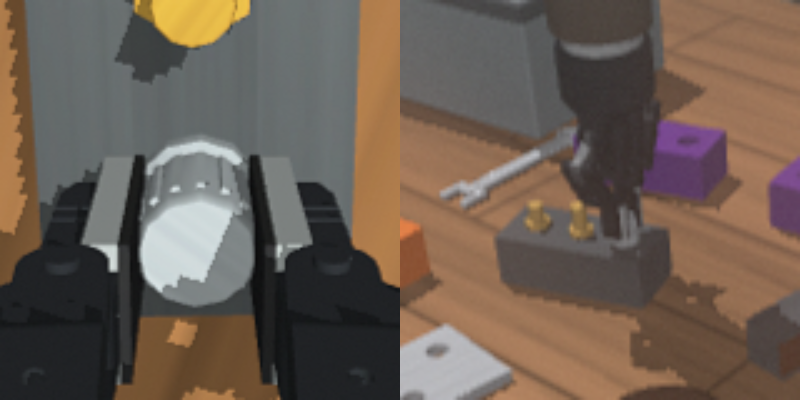

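```bash
python3 -m jog '[[[0,0,0,0],[0,0,0,0],[0,0,0,0],[0,0,0,0],[0,0,0,0]]]' 23;python3 -m jog '[[[0,0,0,0],[0,0,0,0],[0,0,0,0],[0,0,0,0],[0,0,0,0]]]' 40;python3 -m jog '[[[0,0,-3,0],[0,0,-10,0],[0,0,-30,0],[0,0,-60,0],[0,0,-90,0]]]';python3 go.py; python3 snap.py wrist w15; python3 snap.py scene s15;python3 snap.py top t15
python3 - <<'E'
from h import *
z=load('w15');P=depthpts(z);h=P[...,2]
m=(np.hypot(P[...,0]-532.5,P[...,1]+174)<14)&(h>62)&(h<80);print(m.sum(),P[m].mean(0),np.percentile(h[m],[5,50,95]))
a=z['im'][130:350,160:380];b=load('s15')['im'][130:300,180:350]
cv2.imwrite('pics/c15.png',cv2.hconcat([cv2.resize(a,(400,400)),cv2.resize(b,(400,400))]))
# drift of bystanders: top before/after difference
t0=load('top0')['im'];t1=load('t15')['im'];cv2.imwrite('pics/t15d.png',cv2.absdiff(t0,t1)*3)
E
```

```text
clock: 25.38
position: [533.8, -172.9, 225.9]
ee_rot: [0.808, -0.589, -0.003, 0.003]
contact_force: [0.5, -0.2, -0.8]
gripper_width: 22.7
clock: 26.0
position: [533.8, -172.9, 225.9]
ee_rot: [0.808, -0.589, -0.003, 0.003]
contact_force: [0.9, 0.9, 1.2]
gripper_width: 39.8
clock: 26.62
position: [534.4, -172.8, 317.3]
ee_rot: [0.808, -0.589, -0.002, 0.002]
contact_force: [0.2, 0.2, 0.5]
gripper_width: 40.1
t 26.62 pos [ 534.4 -172.8  317.3] F [0.2 0.2 0.5] w 40.1 yaw_y -162.15 tiltz [-0.007 -0.001 -1.   ]
806 [ 532.69992133 -174.15735547   69.6840912 ] [65.32927582 70.17531935 71.468723  ]
```

View pics/c15.png

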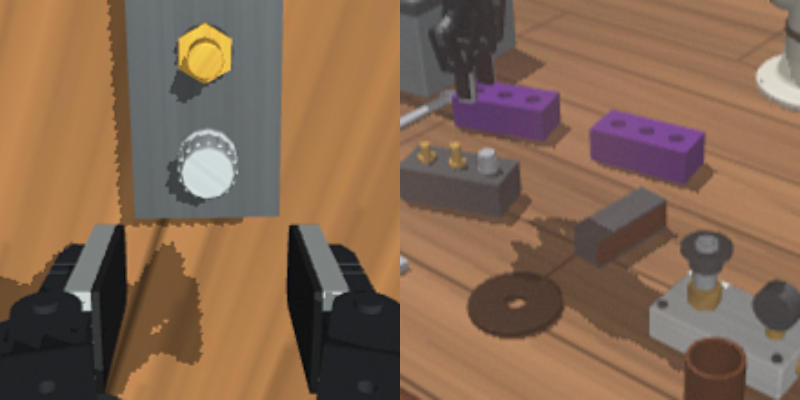

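View pics/t15.png

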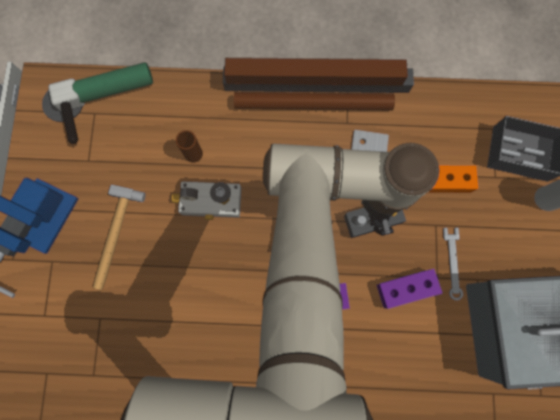

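The plug stands upright in the hole with its head top at 70 mm, which is fully home. The bystanders in view look unmoved. One last check: the sleeve height.

Run:
```python
from h import *
for n in('scene0','s15','top0','t15'):
    z=load(n);P=depthpts(z);r=np.hypot(P[...,0]-577,P[...,1]-165)
    m=(r<24)&(r>15)&(P[...,2]>92)&(P[...,2]<118);print(n,m.sum(),np.percentile(P[...,2][m],[25,50,75]).round(1))
from bench import arm
s=arm.read_state();print(s['contact_force'],s['clock']);print(arm.job_done())
```

```text
scene0 119 [106.8 107.9 108.5]
s15 145 [106.7 107.8 108.4]
top0 188 [107.2 108.6 110.2]
t15 196 [106.9 108.3 109.8]
[-0.54833182 -0.09577891  0.03624055] 26.775
the job is handed in; nothing more can be done
None
```

The steel plug is out of the coupling and stands upright in the rack's empty hole. I handed the job in at 26.8 s; no verdict is reported.

- **Release:** I found the sleeve's face by touch and pushed it down about 10 mm. The tool force read about 5 N at each stop, and the plug's head rose 7 mm. I gripped the head and drew it straight up, with readings up to 11 N.
- **Placing:** I lowered it into the hole until it rested with 4.5 N, let go and backed the gripper off.

**Last checks:**
- The plug's head top is at about 70 mm, which is fully home. In plan it is within about 1 mm of the hole position I measured.
- The sleeve face is back within 0.3 mm of its starting height in both views.
- The tool force is near zero and nothing touches the arm.
- The bystanders visible in the last pictures look unmoved. The arm hid part of the top view (the tube and the disc), so I checked those by eye in the scene picture only.

**Disagreement:** the views put the plug and the hole 1 to 3 mm apart from each other, so I relied on close wrist-camera pictures to line up. The gripper also read 18.5 mm on the 21 mm head, but the grip held.

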